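# Smooth down the sealing tabs of an imaging chamber

## Robot

A 6-joint arm with a two-finger parallel gripper is mounted at the origin on the work surface. World frame = base frame: x ahead of the robot, y to its left, z up, the work surface at z = 0. Lengths are in m, angles in rad, forces in N, time in s.
With the tool pointing down it reaches from about 0.325 to 0.9 m from the base axis. Payload 6.1 kg.
Tool frame: the origin (TCP) lies midway between the tips of the shut fingers; the grasp point (between the pads) lies 19 mm behind it; x points along the fingers, z is the direction in which the jaws open and shut, and the axes are right-handed (so a half turn about x gives the same grasp; the last joint's range is limited). The gripper opens to 85 mm and grips with 20 to 120 N. Pads are 22 mm wide; open, the fingers measure 114 mm over their backs; the gripper's body (76 mm by 85 mm) begins 54 mm behind the grasp point. The pads swing forward as they close: fully open they stand 13 mm farther back than shut.
Start: joints at [1.168, 0.22, 1.526, -0, 1.395, -0.126], TCP at [0.171, 0.601, 0.231] pointing down, gripper open.
Joint ranges: [-2.98, 2.98], [-0.91, 2.08], [0.09, 2.57], [-1.24, 4.39], [0.2, 2.65], [-2.68, 2.68]. Speed limits (rad/s): [2.57, 2.57, 3.01, 3.14, 3.14, 3.14].

## Interface

Orientations are given as a unit quaternion [w, x, y, z].
In Python, from station import robot gives the robot as it stands. The module is installed in compiled form; this text tells all that it offers.
- The arm moves only by the tool step_arm, never from a script. Its argument "series" is a list of rows, each an object with "claw": the closure, from -1 (fully open) to 1 (shut); "travel": the shift along the tool's x, y, z in mm, a list of three; "rotation": the turn, a rotation vector about the tool's x, y, z in rad, a list of three. In form: [{"claw": claw, "travel": [tx, ty, tz], "rotation": [wx, wy, wz]}, ...]. A call has 1 to 12 rows; each row shifts and turns the pose as measured when the row begins, along the tool's axes as they then stand; what a row does not reach is not made up. A row lasts 1/12 s, in which the tool goes at most 41.7 mm and 7.16 degrees, less where a joint would pass 70% of its speed; a pose out of reach is approached as far as the arm can. A call with a gripper value outside its range is refused whole. The fingers move at their own pace and stop on an object; "force" is the grip in N (left out, the last holds). Time passes only in rows, so rows that do not move let the fingers close. It gives the time, the measured TCP pose, the force and the opening at its end, in the units of the state.
- robot.observe(): the state, without advancing time (a new reading comes with each control period).
- robot.read_camera(name): name is "scene" or "top" or "wrist"; returns the picture (420x560x3 uint8, red, green, blue); there is no depth.
- robot.camera_info(name): a dict with "intrinsics" (3x3 intrinsics, pixels), "position" and "rotation" of the camera in the world; the wrist camera has in their place "T_tool_cam" (4x4, takes a point from camera to tool coordinates, whose origin is the TCP and whose axes are the tool frame's). Camera axes: x right, y up, looking along -z (the intrinsics and any distortion apply to the point x, -y, -z); pixel columns grow to the right and rows downward; lengths in m; the calibration is good to about 2 mm. A picture is of the moment at which its call begins: read the wrist's pose just before it. camera_info takes no time and is no camera call.
- robot.sign_off(): hands the job in, once; it reports no verdict.
Trained networks look in the newest picture that a camera, given by its name, has taken for a name from the list of things; names that differ only in an ending like _2 or _b are one class to them, and where a whole thing is asked for, a point or a joint stands for the part that bears it (a point fixed in the world has none). Each returns a list of dicts, best first, with "confidence" (0 to 1); they miss things now and then, are a little off and sometimes report something else, mostly with a low value. They report only what shows in the picture. A call takes as long as a camera call.
- robot.masks_of(camera, label): "region" (420x560 bool, what is visible of it) and "xy" ([column, row] in pixels, amid what is visible of it).
The state is a dict: "time": time; "joint_pos": joint angles; "dq": joint speeds; "joint_torque": joint torques, N m; "tool_pos": TCP position; "eef_rot": TCP orientation; "ft_force": force on the tool from outside, world axes, zero at the start; "torque": the same for the moment, N m; "gripper_width": finger opening in m.
Only numpy, scipy, OpenCV 4.12 (cv2) and the standard library are available. Lean on these libraries where they do the work, as an engineer would, in place of code of your own. Each camera call takes 0.05 s, during which the arm holds its last target. There are 200 camera calls.

## Task

On the chamber with the amber window, start at the red dot and run your fingertips along the L-shaped row of green sealing tabs, round the corner to its end, folding the six tabs down level one after another with a light touch. Nothing is to be gripped or lifted: keep your fingers off the amber window, do not touch the blue-windowed chamber at all, and leave the metal weights and all else on the bench where they stand.

Things in the scene. Friction and masses are not known exactly. Their poses are not given: they have to be found in the camera images.
- stage: fixed grey heated stage 150 x 370 x 30 mm (x, y, z of its frame) on the table; origin at the centre of its underside. Two bays with aluminium rims 8 mm high, centred at y = -90 and +90 mm, hold one chamber each with about 1 mm of play; the chambers keep the stage's yaw (x axis of a chamber along the stage's x). Which chamber is in which bay varies.
- amber: black imaging chamber with an amber window, 110 x 150 mm (x, y), loose in its bay; origin at the centre of its underside, 30 mm above the table; the slippery top of its frame is at z = 22 mm (21.5 under tabs 5, 6). Six green tabs on it form an L: tabs 1 to 4 along +y at x = -42 mm (hinges at y = -58, -29, 0, 29), then tabs 5 and 6 along +x at y = 62 mm (hinges at x = -25, 4)
- amber_dot (a point): red dot 9 mm wide on the frame of the amber chamber, at (-42, -67, 22) mm of it, just before tab 1. Every tab has its hinge on the side towards the dot along the L, and its free end further on stands up about 7 mm: a fingertip sliding along the L from the dot 0 to 2 mm above the frame rides onto each tab from its hinge and folds it down
- amber_window: the amber window of that chamber, 65 x 107 mm (x, y), 4 mm thick, its top 2 mm below the frame's top; it fills x = -20 to 45, y = -65 to 42 mm of the chamber, so the flat frame is 35 mm wide (x = -55 to -20) under tabs 1 to 4 and 33 mm wide (y = 42 to 75) under tabs 5 and 6; origin at the centre of its underside
- blue: second chamber, the same in everything but its blue window, in the other bay; its tabs stand up and stay so; origin at the centre of its underside
- amber_end1 (a point): where the middle of the free end of tab 1 of the amber chamber lies, at its top, when the tab is level: 24 mm from its hinge, 22.4 mm above the chamber underside, 0.4 mm above the frame (a point of the chamber, it does not move with the tab). The tab is 24 x 14 x 2 mm with a white line across its free end
- amber_end2 (a point): where the middle of the free end of tab 2 of the amber chamber lies, at its top, when the tab is level: 24 mm from its hinge, 22.4 mm above the chamber underside, 0.4 mm above the frame (a point of the chamber, it does not move with the tab). The tab is 24 x 14 x 2 mm with a white line across its free end
- amber_end3 (a point): where the middle of the free end of tab 3 of the amber chamber lies, at its top, when the tab is level: 24 mm from its hinge, 22.4 mm above the chamber underside, 0.4 mm above the frame (a point of the chamber, it does not move with the tab). The tab is 24 x 14 x 2 mm with a white line across its free end
- amber_end4 (a point): where the middle of the free end of tab 4 of the amber chamber lies, at its top, when the tab is level: 24 mm from its hinge, 22.4 mm above the chamber underside, 0.4 mm above the frame (a point of the chamber, it does not move with the tab). The tab is 24 x 14 x 2 mm with a white line across its free end
- amber_end5 (a point): where the middle of the free end of tab 5 of the amber chamber lies, at its top, when the tab is level: 24 mm from its hinge, 22.4 mm above the chamber underside, 0.4 mm above the frame (a point of the chamber, it does not move with the tab). The tab is 24 x 14 x 2 mm with a white line across its free end
- amber_end6 (a point): where the middle of the free end of tab 6 of the amber chamber lies, at its top, when the tab is level: 24 mm from its hinge, 22.4 mm above the chamber underside, 0.4 mm above the frame (a point of the chamber, it does not move with the tab). The tab is 24 x 14 x 2 mm with a white line across its free end
- amber_tab1 (a joint): angle of tab 1 of the amber chamber, rad: 0 to 0.04 at the start (standing up), 0.30 when level, 0.32 at its stop; about 0.5 N at the free end folds it, more towards the hinge (3 N at 4 mm from it); it has friction, no spring, and stays where it is left
- amber_tab2 (a joint): angle of tab 2 of the amber chamber, rad: 0 to 0.04 at the start (standing up), 0.30 when level, 0.32 at its stop; about 0.5 N at the free end folds it, more towards the hinge (3 N at 4 mm from it); it has friction, no spring, and stays where it is left
- amber_tab3 (a joint): angle of tab 3 of the amber chamber, rad: 0 to 0.04 at the start (standing up), 0.30 when level, 0.32 at its stop; about 0.5 N at the free end folds it, more towards the hinge (3 N at 4 mm from it); it has friction, no spring, and stays where it is left
- amber_tab4 (a joint): angle of tab 4 of the amber chamber, rad: 0 to 0.04 at the start (standing up), 0.30 when level, 0.32 at its stop; about 0.5 N at the free end folds it, more towards the hinge (3 N at 4 mm from it); it has friction, no spring, and stays where it is left
- amber_tab5 (a joint): angle of tab 5 of the amber chamber, rad: 0 to 0.04 at the start (standing up), 0.30 when level, 0.32 at its stop; about 0.5 N at the free end folds it, more towards the hinge (3 N at 4 mm from it); it has friction, no spring, and stays where it is left
- amber_tab6 (a joint): angle of tab 6 of the amber chamber, rad: 0 to 0.04 at the start (standing up), 0.30 when level, 0.32 at its stop; about 0.5 N at the free end folds it, more towards the hinge (3 N at 4 mm from it); it has friction, no spring, and stays where it is left
- cap1: turned aluminium weight, 28 mm across and 26 mm high, standing on the amber window; origin at the centre of its underside
- cap2: the same weight in brass, standing on the blue window; origin at the centre of its underside
- calculator: turquoise pocket calculator 130 x 75 x 12 mm lying on the table; origin at the centre of its underside
- pen: white and red pen 130 mm long, 9 mm thick, lying on the table beyond the stage; origin under its middle
- tally: steel hand counter, 44 mm across, 37 mm high, on the table beyond the stage; origin at the centre of its underside
- tipbox: blue and white box of pipette tips, 85 x 120 x 57 mm, on the table left of the stage; origin at the centre of its underside
- bottle: small bottle 54 mm across and 110 mm high on the table, far left; origin at the centre of its underside

How it is judged:
On the way, in this order (a step that is already met when the one before it is completed fails the run):
1. the first tab from the red dot is folded down (joint above 0.22 rad) (value of joint amber_tab1 above 0.22 rad).
2. the second tab from the red dot is folded down (joint above 0.22 rad) (value of joint amber_tab2 above 0.22 rad).
3. the third tab from the red dot is folded down (joint above 0.22 rad) (value of joint amber_tab3 above 0.22 rad).
4. the fourth tab from the red dot is folded down (joint above 0.22 rad) (value of joint amber_tab4 above 0.22 rad).
5. the fifth tab from the red dot is folded down (joint above 0.22 rad) (value of joint amber_tab5 above 0.22 rad).
6. the sixth tab from the red dot is folded down (joint above 0.22 rad) (value of joint amber_tab6 above 0.22 rad).
At the end, for the whole second after the job is handed in: all six tabs of the amber chamber are folded down to within 0.08 rad of level or below (joints above 0.22), the chamber still sits flat in its bay (within 4 mm), and every bystander is within 15 mm of where it stood (value of joint each of amber_tab1, amber_tab2, amber_tab3, amber_tab4, amber_tab5, amber_tab6 above 0.22 rad and z of amber in the frame of stage below 0.034 m and angle between amber's own z axis and vertical below 0.04 rad and linear speed of amber below 0.02 m/s and distance of each of cap1, cap2, calculator, pen, tally, tipbox, bottle from where it was at the start of the episode below 0.015 m); the robot touches nothing.
It fails at once if the amber chamber is lifted or tipped out of its bay (z of amber in the frame of stage above 0.037 m or angle between amber's own z axis and vertical above 0.08 rad).
It fails at once if the amber chamber is pressed with more than 30 N (contact force between any of the fingers, the arm and amber above 30 N).
It fails at once if the amber window is touched (contact force between any of the fingers, the arm and amber_window above 0.5 N).
It fails at once if the blue chamber is touched (contact force between any of the fingers, the arm and blue above 0.5 N).
It fails at once if a bystander is moved by more than 15 mm, or lifted (distance of any of cap1, cap2, calculator, pen, tally, tipbox, bottle from where it was at the start of the episode above 0.015 m).
It also fails if it takes over 48 s, if anything falls off the work surface, if the arm or the gripper's body presses on something with over 40 N, if the wrist force passes 120 N, or if a joint passes its speed limit or range.

## Working session

There is one attempt and no reset: what is moved stays moved. The work goes in short steps, Python scripts to look and compute and a tool call to move; the robot and the scene stay as the last step left them, time stands still between calls to the robot, and variables do not carry over. Pictures are saved under pics/ and viewed, about 8 in all and at most 12, crops included, and the job is handed in when it is done.

Besides the shell and the picture viewer there is one more tool, called as name([rows], argument=value, ...), one row to a line, values as JSON. step_arm: Moves the arm, as the interface text tells. Its arguments: {"type":"object","properties":{"series":{"type":"array"},"force":{"type":"number"}},"required":["series"]}

```bash
mkdir -p pics; cat > h.py <<'E'
import numpy as np, cv2
from scipy.spatial.transform import Rotation as R
from station import robot
def cam(n):
    i=robot.camera_info(n); K=np.array(i["intrinsics"])
    if n=="wrist":
        s=robot.observe(); q=s["eef_rot"]; T=np.eye(4); T[:3,:3]=R.from_quat([q[1],q[2],q[3],q[0]]).as_matrix(); T[:3,3]=s["tool_pos"]
        T=T@np.array(i["T_tool_cam"]); return K,T[:3,3],T[:3,:3]
    return K,np.array(i["position"]),np.array(i["rotation"])
def ray(c,uv,z):
    K,p,r=c; d=np.linalg.inv(K)@[uv[0],uv[1],1]; d=r@(d*[1,-1,-1]); return p+d*(z-p[2])/d[2]
def proj(c,X):
    K,p,r=c; v=(r.T@(np.asarray(X)-p))*[1,-1,-1]; v=K@v; return v[:2]/v[2]
def save(img,n): cv2.imwrite("pics/"+n,img[:,:,::-1])
E
python3 - <<'E'
from h import *
s=robot.observe(); print(s["tool_pos"],s["eef_rot"],s["gripper_width"],s["time"])
print(robot.camera_info("top"));print(robot.camera_info("wrist"))
a=robot.read_camera("top");save(a,"top.png")
for l,z in [("amber_window",.05),("amber_dot",.052),("blue",.052),("amber",.052),("stage",.03),("cap1",.07),("cap2",.07)]:
    for m in robot.masks_of("top",l)[:2]: print(l,m["confidence"],m["xy"],ray(cam("top"),m["xy"],z),m["region"].sum())
E
```

```text
[0.17058317 0.60066814 0.23023723] [ 0.56361886 -0.42657891  0.56476497  0.42591635] 0.0853252127279746 0.0
{'intrinsics': array([[407.67279055,   0.        , 274.75833672],
       [  0.        , 407.67279055, 211.53448173],
       [  0.        ,   0.        ,   1.        ]]), 'position': array([0.54868783, 0.02092296, 1.04052591]), 'rotation': array([-0.69730036, -0.01051528,  0.02629828,  0.71621927])}
{'intrinsics': array([[313.38169975,   0.        , 277.75901149],
       [  0.        , 313.38169975, 212.30486935],
       [  0.        ,   0.        ,   1.        ]]), 'T_tool_cam': array([[ 7.41086082e-04,  3.13709790e-01, -9.49518625e-01,
        -1.42740044e-01],
       [-1.15100081e-04,  9.49518906e-01,  3.13709793e-01,
         8.04349103e-02],
       [ 9.99999719e-01, -1.23196291e-04,  7.39783268e-04,
         2.13448001e-04],
       [ 0.00000000e+00,  0.00000000e+00,  0.00000000e+00,
         1.00000000e+00]])}Traceback (most recent call last):
  File "<stdin>", line 6, in <module>
  File "h.py", line 11, in ray
    K,p,r=c; d=np.linalg.inv(K)@[uv[0],uv[1],1]; d=r@(d*[1,-1,-1]); return p+d*(z-p[2])/d[2]
                                                   ~^^~~~~~~~~~~~~
ValueError: matmul: Input operand 1 has a mismatch in its core dimension 0, with gufunc signature (n?,k),(k,m?)->(n?,m?) (size 3 is different from 4)
```

View pics/top.png

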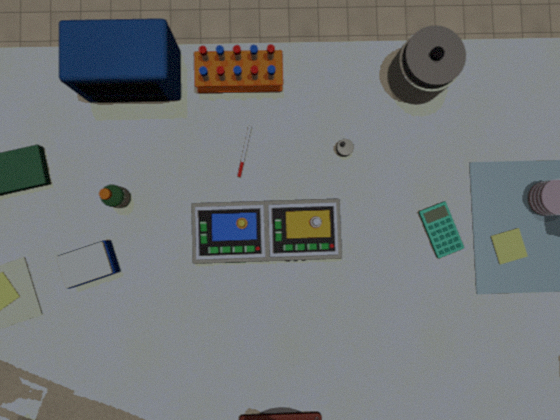

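The top view shows the stage at about (266, 231). The amber chamber is in the right-hand bay (world −y). Its tabs 1–4 run along the bottom edge from the red dot at about (331, 246) to the left, then tabs 5 and 6 go up.

```bash
sed -i 's/return K,np.array(i\["position"\]),np.array(i\["rotation"\])/q=i["rotation"]; return K,np.array(i["position"]),R.from_quat([q[1],q[2],q[3],q[0]]).as_matrix()/' h.py
python3 - <<'E'
from h import *
s=robot.observe();q=s["eef_rot"];print(s["time"]);print(R.from_quat([q[1],q[2],q[3],q[0]]).as_matrix().round(4))
c=cam("top");robot.read_camera("top")
for l,z in [("amber_window",.05),("amber_dot",.052),("blue",.052),("amber",.052),("stage",.03),("cap1",.07)]:
    for m in robot.masks_of("top",l)[:2]:
        g=m["region"].astype(np.uint8); v,u=np.nonzero(g)
        P=np.array([ray(c,p,z)[:2] for p in zip(u,v)]).astype(np.float32)*1000
        print(l,round(m["confidence"],2),np.round(m["xy"]),g.sum(),cv2.minAreaRect(P))
E
```

```text
0.15
[[-7.000e-04 -9.619e-01  2.733e-01]
 [-1.400e-03  2.733e-01  9.619e-01]
 [-1.000e+00  2.000e-04 -1.600e-03]]
amber_window 0.73 [308. 228.] 978 ((568.1036376953125, -81.05038452148438), (64.76255798339844, 101.74705505371094), 0.29081571102142334)
amber_dot 0.59 [300. 230.] 2752 ((555.4783325195312, -69.23922729492188), (113.66067504882812, 150.13609313964844), 0.2016848623752594)
blue 0.95 [229. 234.] 2709 ((554.4476318359375, 110.1925277709961), (109.80691528320312, 150.06007385253906), 0.362157940864563)
blue 0.72 [265. 234.] 3671 ((554.4183349609375, 19.896652221679688), (151.63275146484375, 365.0824279785156), 0.2772913873195648)
amber 0.71 [301. 230.] 2603 ((555.5599975585938, -69.51554107666016), (109.69681549072266, 149.5157470703125), 0.3620988428592682)
stage 0.84 [264. 231.] 3432 ((554.5161743164062, 21.615463256835938), (155.04322814941406, 370.9510192871094), 0.45132356882095337)
cap1 0.69 [300. 229.] 2634 ((555.4031982421875, -67.67005920410156), (107.83625793457031, 147.21470642089844), 0.3044373095035553)
```

step_arm([
  {"claw": 1, "travel": [0, 0, 0], "rotation": [-0.095, 0, 0]},
  {"claw": 1, "travel": [0, 0, 0], "rotation": [-0.094, 0, 0]},
  {"claw": 1, "travel": [0, 0, 0], "rotation": [-0.094, 0, 0]},
  {"claw": 1, "travel": [0, -17, -37], "rotation": [0, 0, 0]},
  {"claw": 1, "travel": [0, -17, -37], "rotation": [0, 0, 0]},
  {"claw": 1, "travel": [0, -17, -37], "rotation": [0, 0, 0]},
  {"claw": 1, "travel": [0, -17, -37], "rotation": [0, 0, 0]},
  {"claw": 1, "travel": [0, -17, -37], "rotation": [0, 0, 0]},
  {"claw": 1, "travel": [0, -17, -37], "rotation": [0, 0, 0]},
  {"claw": 1, "travel": [0, -17, -37], "rotation": [0, 0, 0]},
  {"claw": 1, "travel": [0, -17, -37], "rotation": [0, 0, 0]},
  {"claw": 1, "travel": [0, -17, -37], "rotation": [0, 0, 0]},
])

```text
time: 1.5
tool_pos: [0.3311, 0.2678, 0.2287]
eef_rot: [0.492, -0.508, 0.491, 0.509]
ft_force: [0.6, 0.5, 0.6]
gripper_width: 0.0002
```

step_arm([
  {"claw": 1, "travel": [0, -17, -37], "rotation": [0, 0, 0]},
  {"claw": 1, "travel": [0, -17, -37], "rotation": [0, 0, 0]},
  {"claw": 1, "travel": [0, -17, -37], "rotation": [0, 0, 0]},
  {"claw": 1, "travel": [0, -17, -37], "rotation": [0, 0, 0]},
  {"claw": 1, "travel": [0, -17, -37], "rotation": [0, 0, 0]},
  {"claw": 1, "travel": [0, -17, -37], "rotation": [0, 0, 0]},
  {"claw": 1, "travel": [0, -17, -37], "rotation": [0, 0, 0]},
  {"claw": 1, "travel": [0, -17, -37], "rotation": [0, 0, 0]},
])

```text
time: 2.17
tool_pos: [0.4783, -0.0319, 0.2325]
eef_rot: [-0.495, 0.511, -0.487, -0.506]
ft_force: [0.1, 1.4, 0.5]
gripper_width: 0.0005
```

```bash
python3 - <<'E'
from h import *
s=robot.observe();q=s["eef_rot"];print(s["tool_pos"],R.from_quat([q[1],q[2],q[3],q[0]]).as_matrix().round(4).tolist())
c=cam("wrist");a=robot.read_camera("wrist");save(cv2.resize(a,(800,600)),"w1.png")
for l,z in [("amber_window",.05),("amber",.052),("stage",.03)]:
    for m in robot.masks_of("wrist",l)[:1]:
        g=m["region"].astype(np.uint8); v,u=np.nonzero(g)
        P=np.array([ray(c,p,z)[:2] for p in zip(u,v)]).astype(np.float32)*1000
        print(l,round(m["confidence"],2),np.round(m["xy"]),g.sum(),cv2.minAreaRect(P))
# red blobs
h=cv2.cvtColor(a,cv2.COLOR_RGB2HSV);k=((h[...,0]<6)|(h[...,0]>174))&(h[...,1]>170)&(h[...,2]>90)
n,_,st,ce=cv2.connectedComponentsWithStats(k.astype(np.uint8))
for i in range(1,n):
    if st[i,4]>15: print("red",ce[i],st[i,4],ray(c,ce[i],.052)*1000)
for X in ([513.9,-136.7],[555.5,-69.4]): print(proj(c,np.r_[X,52]/1000))
E
```

```text
[ 0.47830384 -0.0318834   0.23249606] [[0.0125, -0.9993, -0.0348], [0.0033, -0.0348, 0.9994], [-0.9999, -0.0126, 0.0029]]
amber_window 0.63 [233. 254.] 3346 ((570.1671142578125, -80.70555877685547), (64.03828430175781, 107.02400970458984), 0.33066654205322266)
amber 0.95 [238. 238.] 9903 ((553.787841796875, -69.36038970947266), (116.23658752441406, 150.93141174316406), 0.9492127299308777)
stage 0.83 [319. 199.] 11534 ((553.2883911132812, 20.76251220703125), (157.1785125732422, 368.14764404296875), 0.18747203052043915)
red [180.5 216.5] 56 [ 515.43792064 -136.3612355    52.        ]
red [345.05172414 220.81034483] 58 [514.37030672  43.77401587  52.        ]
[180.09464141 215.16277912]
[241.99292063 251.55070328]
```

View pics/w1.png

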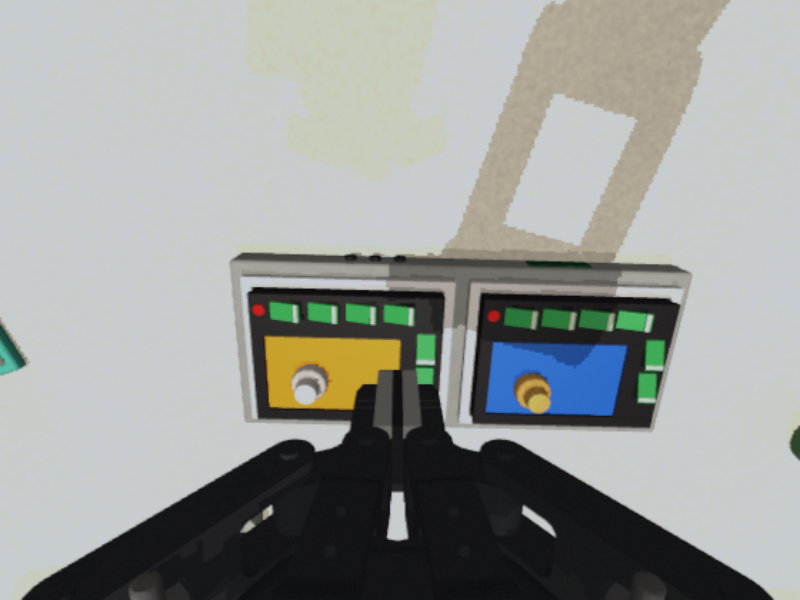

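The wrist view shows the amber chamber on the left with its red dot at about (258, 310) in the enlarged picture. The tabs run to the right to the corner, then down to tabs 5 and 6 at about (425, 350–375). The dot, window and top-view estimates agree to about 1.5 mm. Next I level the tool and go above the dot.

step_arm([
  {"claw": 1, "travel": [26, -7, -22], "rotation": [0.029, 0.003, 0.0125]},
  {"claw": 1, "travel": [26, -7, -22], "rotation": [0, 0, 0]},
  {"claw": 1, "travel": [26, -7, -22], "rotation": [0, 0, 0]},
  {"claw": 1, "travel": [26, -7, -22], "rotation": [0, 0, 0]},
  {"claw": 1, "travel": [26, -7, -22], "rotation": [0, 0, 0]},
  {"claw": 1, "travel": [0, 0, 0], "rotation": [0, 0, 0]},
])

```text
time: 2.87
tool_pos: [0.5178, -0.134, 0.1015]
eef_rot: [-0.498, 0.505, -0.494, -0.503]
ft_force: [-1.2, 0.6, 0.4]
gripper_width: -0.0002
```

```bash
cat > st.py <<'E'
from h import *
s=robot.observe();q=s["eef_rot"];M=R.from_quat([q[1],q[2],q[3],q[0]]).as_matrix()
r=R.from_euler("z",.006).as_matrix(); T=np.column_stack([[0,0,-1],r@[-1,0,0],r@[0,1,0]])
p=np.array(s["tool_pos"]);L=(r.T@(p-[.5563,-.0693,.030]))*1000
print("t",round(s["time"],2),"chamber xyz mm",L.round(2),"rotfix(tool)",R.from_matrix(M.T@T).as_rotvec().round(4),"F",np.round(s["ft_force"],1))
E
python3 st.py
```

```text
t 2.87 chamber xyz mm [-38.94 -64.52  71.49] rotfix(tool) [0.0099 0.0019 0.0074] F [-1.2  0.6  0.4]
```

step_arm([
  {"claw": 1, "travel": [14, 1, -3], "rotation": [0.01, 0.002, 0.0075]},
  {"claw": 1, "travel": [14, 1, -3], "rotation": [0, 0, 0]},
  {"claw": 1, "travel": [12, 1, -2], "rotation": [0, 0, 0]},
  {"claw": 1, "travel": [0, 0, 0], "rotation": [0, 0, 0]},
])

```text
time: 3.2
tool_pos: [0.5141, -0.136, 0.0597]
eef_rot: [0.497, -0.501, 0.497, 0.504]
ft_force: [-0.2, 0.4, -0.2]
gripper_width: -0.0
```

```bash
python3 st.py; python3 - <<'E'
from h import *
c=cam("wrist");a=robot.read_camera("wrist");save(cv2.resize(a[100:420],(800,457)),"w2.png")
print(robot.observe()["tool_pos"],proj(c,robot.observe()["tool_pos"]))
h=cv2.cvtColor(a,cv2.COLOR_RGB2HSV);k=((h[...,0]<6)|(h[...,0]>174))&(h[...,1]>150)&(h[...,2]>60)
n,_,st,ce=cv2.connectedComponentsWithStats(k.astype(np.uint8))
for i in range(1,n):
    if st[i,4]>15: print("red",ce[i],st[i,4],ray(c,ce[i],.052)*1000)
k=(abs(h[...,0].astype(int)-65)<20)&(h[...,1]>100)&(h[...,2]>60)
n,_,st,ce=cv2.connectedComponentsWithStats(k.astype(np.uint8))
for i in range(1,n):
    if st[i,4]>80: print("green",ce[i],st[i],ray(c,ce[i],.055)*1000)
E
```

```text
t 3.2 chamber xyz mm [-42.56 -66.49  29.65] rotfix(tool) [ 0.0049  0.0027 -0.0026] F [-0.2  0.4 -0.2]
[ 0.51489337 -0.13608694  0.06085663] [277.62667222 276.36434369]
green [315.24195624 270.48262548] [294 258  42  29 777] [ 514.54217197 -116.22487715   55.        ]
green [367.35024876 271.70149254] [ 347  258   45   30 1005] [515.00150773 -88.63077741  55.        ]
green [422.19047619 271.93904762] [ 400  258   46   30 1050] [514.86627154 -59.57958199  55.        ]
green [476.96279492 272.20235935] [ 454  258   49   30 1102] [514.74646423 -30.5200225   55.        ]
green [509.2890542  314.62699256] [496 297  27  37 941] [540.99951177  -6.99042806  55.        ]
green [497.62086777 357.42768595] [484 339  37  43 968] [570.51102791  -6.71909968  55.        ]
```

View pics/w2.png

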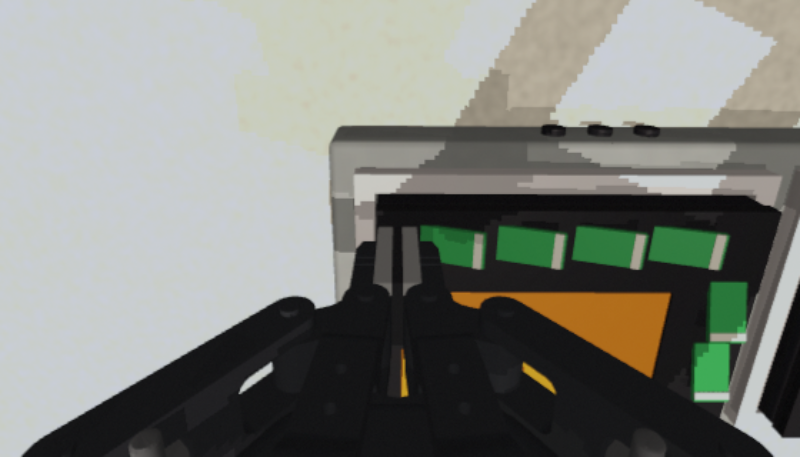

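The close view shows the fingertips over the dot at about (395, 260), with tabs 1–4 to the right, all standing. The measured tab line (x ≈ 514.8, tabs 5–6 at y ≈ −6.9) matches my plan within 1 mm.

step_arm([
  {"claw": 1, "travel": [0, 0, -6], "rotation": [0.003, 0, 0]},
  {"claw": 1, "travel": [3, 0, 0], "rotation": [0, 0, 0]},
  {"claw": 1, "travel": [0, 0, 0], "rotation": [0, 0, 0]},
])

```text
time: 3.5
tool_pos: [0.5168, -0.141, 0.0608]
eef_rot: [-0.498, 0.503, -0.496, -0.502]
ft_force: [-0.0, 0.2, 0.3]
gripper_width: 0.0004
```

```bash
python3 st.py; python3 st.py; python3 -c "
from h import *
robot.read_camera('top')"; python3 st.py
```

```text
t 3.5 chamber xyz mm [-39.92 -71.47  30.75] rotfix(tool) [0.0048 0.0009 0.0028] F [-0.   0.2  0.3]
t 3.5 chamber xyz mm [-39.92 -71.47  30.75] rotfix(tool) [0.0048 0.0009 0.0028] F [-0.   0.2  0.3]
t 3.55 chamber xyz mm [-39.49 -71.75  31.27] rotfix(tool) [0.0048 0.0005 0.0037] F [0.8 0.7 0.3]
```

step_arm([
  {"claw": 1, "travel": [0, 0, 0], "rotation": [0, 0, 0]},
])

```text
time: 3.63
tool_pos: [0.5177, -0.1414, 0.062]
eef_rot: [-0.498, 0.504, -0.496, -0.502]
ft_force: [0.4, -0.0, 1.2]
gripper_width: 0.0002
```

step_arm([
  {"claw": 1, "travel": [0, 0, 0], "rotation": [0, 0, 0]},
  {"claw": 1, "travel": [0, 0, 0], "rotation": [0, 0, 0]},
])

```text
time: 3.8
tool_pos: [0.5185, -0.1417, 0.0631]
eef_rot: [-0.499, 0.504, -0.496, -0.501]
ft_force: [-0.1, -0.2, 0.1]
gripper_width: -0.0003
```

step_arm([
  {"claw": 1, "travel": [3, 2.5, 0], "rotation": [0, 0, 0]},
])

```text
time: 3.88
tool_pos: [0.517, -0.1421, 0.061]
eef_rot: [-0.499, 0.505, -0.496, -0.5]
ft_force: [1.2, -0.2, -0.5]
gripper_width: 0.0001
```

step_arm([
  {"claw": 1, "travel": [3, 0, 0], "rotation": [0, 0, 0]},
])

```text
time: 3.97
tool_pos: [0.5167, -0.1421, 0.0579]
eef_rot: [-0.499, 0.505, -0.496, -0.5]
ft_force: [-1.0, -0.6, -0.9]
gripper_width: 0.0
```

```bash
python3 st.py; python3 -c "
from h import *
robot.read_camera('top')"; python3 st.py
```

```text
t 3.97 chamber xyz mm [-40.06 -72.59  27.85] rotfix(tool) [ 0.0047 -0.0016  0.0085] F [-1.  -0.6 -0.9]
t 4.02 chamber xyz mm [-40.22 -72.51  27.27] rotfix(tool) [ 0.0045 -0.0014  0.008 ] F [-0.1  0.7 -0.3]
```

step_arm([
  {"claw": 1, "travel": [2, 1.5, 0], "rotation": [0.004, -0.001, 0.008]},
  {"claw": 1, "travel": [1.5, 0.5, 0], "rotation": [0, 0, 0.001]},
])

```text
time: 4.18
tool_pos: [0.5141, -0.142, 0.0532]
eef_rot: [0.498, -0.501, 0.499, 0.502]
ft_force: [0.2, 0.2, 0.5]
gripper_width: -0.0003
```

```bash
python3 st.py
```

```text
t 4.18 chamber xyz mm [-42.61 -72.49  23.23] rotfix(tool) [-0.0001 -0.0001 -0.002 ] F [0.2 0.2 0.5]
```

step_arm([
  {"claw": 1, "travel": [0.4, 0, 3], "rotation": [0, 0, 0]},
  {"claw": 1, "travel": [0.4, 0.2, 3], "rotation": [0, 0, 0.001]},
  {"claw": 1, "travel": [0.4, 0.2, 3], "rotation": [0, 0, 0.001]},
  {"claw": 1, "travel": [0.4, 0.2, 3], "rotation": [0, 0, 0.001]},
])

```text
time: 4.52
tool_pos: [0.5143, -0.1306, 0.0521]
eef_rot: [0.497, -0.501, 0.5, 0.502]
ft_force: [-0.7, -2.4, 2.8]
gripper_width: -0.0002
```

```bash
python3 st.py
```

```text
t 4.52 chamber xyz mm [-42.42 -61.09  22.05] rotfix(tool) [-0.001  -0.002  -0.0039] F [-0.7 -2.4  2.8]
```

step_arm([
  {"claw": 1, "travel": [0, 0, 4], "rotation": [0, -0.002, -0.004]},
  {"claw": 1, "travel": [0.2, 0.1, 4], "rotation": [0, 0, 0]},
  {"claw": 1, "travel": [0.2, 0.1, 4], "rotation": [0, 0, 0]},
  {"claw": 1, "travel": [0.2, 0.1, 4], "rotation": [0, 0, 0]},
  {"claw": 1, "travel": [0.2, 0.1, 4], "rotation": [0, 0, 0]},
])

```text
time: 4.93
tool_pos: [0.5145, -0.1088, 0.0521]
eef_rot: [-0.499, 0.502, -0.498, -0.501]
ft_force: [0.2, -2.7, 3.8]
gripper_width: -0.0001
```

```bash
python3 st.py
```

```text
t 4.93 chamber xyz mm [-42.04 -39.2   22.05] rotfix(tool) [-0.0006 -0.0007  0.0023] F [ 0.2 -2.7  3.8]
```

step_arm([
  {"claw": 1, "travel": [0.2, 0, 4], "rotation": [0, 0, 0.002]},
  {"claw": 1, "travel": [0.2, 0.1, 4], "rotation": [0, 0, 0]},
  {"claw": 1, "travel": [0.2, 0.1, 4], "rotation": [0, 0, 0]},
  {"claw": 1, "travel": [0.2, 0.1, 4], "rotation": [0, 0, 0]},
  {"claw": 1, "travel": [0.2, 0.1, 4], "rotation": [0, 0, 0]},
  {"claw": 1, "travel": [0.2, 0.1, 4], "rotation": [0, 0, 0]},
])

```text
time: 5.43
tool_pos: [0.5151, -0.0828, 0.0521]
eef_rot: [-0.499, 0.503, -0.498, -0.5]
ft_force: [0.5, -2.0, 4.0]
gripper_width: -0.0001
```

```bash
python3 st.py; python3 - <<'E'
from h import *
a=robot.read_camera("wrist");save(cv2.resize(a[150:420],(800,386)),"w3.png")
E
```

```text
t 5.43 chamber xyz mm [-41.29 -13.3   22.07] rotfix(tool) [-0.     -0.0027  0.0027] F [ 0.5 -2.   4. ]
```

View pics/w3.png

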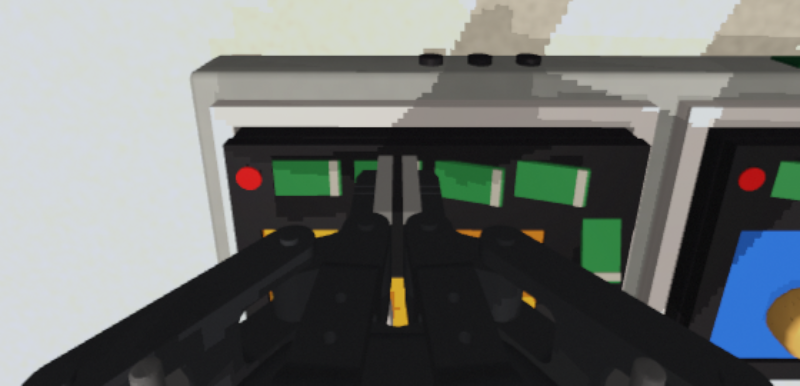

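Tab 1 at (305, 178) now lies flat. Tab 2 is under the fingers, and tabs 3–5 still stand.

step_arm([
  {"claw": 1, "travel": [0.2, 0.6, 4], "rotation": [0, -0.002, 0.002]},
  {"claw": 1, "travel": [0.2, 0.2, 4], "rotation": [0, 0, 0]},
  {"claw": 1, "travel": [0.2, 0.2, 4], "rotation": [0, 0, 0]},
  {"claw": 1, "travel": [0.2, 0.2, 4], "rotation": [0, 0, 0]},
  {"claw": 1, "travel": [0.2, 0.2, 4], "rotation": [0, 0, 0]},
  {"claw": 1, "travel": [0.2, 0.2, 4], "rotation": [0, 0, 0]},
  {"claw": 1, "travel": [0.2, 0.2, 4], "rotation": [0, 0, 0]},
  {"claw": 1, "travel": [0.2, 0.2, 4], "rotation": [0, 0, 0]},
])

```text
time: 6.15
tool_pos: [0.5144, -0.0483, 0.0521]
eef_rot: [-0.499, 0.503, -0.498, -0.5]
ft_force: [0.0, -1.7, 6.4]
gripper_width: 0.0003
```

```bash
python3 st.py
```

```text
t 6.15 chamber xyz mm [-41.81  21.28  22.05] rotfix(tool) [-0.0003 -0.0024  0.004 ] F [ 0.  -1.7  6.4]
```

step_arm([
  {"claw": 1, "travel": [0, 0.2, 4], "rotation": [0, -0.002, 0.004]},
  {"claw": 1, "travel": [0.1, 0.2, 4], "rotation": [0, 0, 0]},
  {"claw": 1, "travel": [0.2, 0.2, 4], "rotation": [0, 0, 0]},
  {"claw": 1, "travel": [0.2, 0.2, 4], "rotation": [0, 0, 0]},
  {"claw": 1, "travel": [0.2, 0.2, 4], "rotation": [0, 0, 0]},
  {"claw": 1, "travel": [0.2, 0.2, 4], "rotation": [0, 0, 0]},
  {"claw": 1, "travel": [0.2, 0.2, 4], "rotation": [0, 0, 0]},
  {"claw": 1, "travel": [0.2, 0.2, 4], "rotation": [0, 0, 0]},
])

```text
time: 6.82
tool_pos: [0.5136, -0.0138, 0.052]
eef_rot: [-0.499, 0.503, -0.499, -0.5]
ft_force: [-0.1, -3.0, 5.9]
gripper_width: 0.0001
```

```bash
python3 st.py
```

```text
t 6.82 chamber xyz mm [-42.4   55.75  22.03] rotfix(tool) [-0.0004 -0.0023  0.0023] F [-0.1 -3.   5.9]
```

step_arm([
  {"claw": 1, "travel": [0.1, 0.2, 3.5], "rotation": [0, -0.002, 0.002]},
  {"claw": 1, "travel": [0.1, 0.2, 1.5], "rotation": [0, 0, 0]},
  {"claw": 1, "travel": [0.1, 0, 0], "rotation": [0, 0, 0]},
])

```text
time: 7.07
tool_pos: [0.5132, -0.0074, 0.052]
eef_rot: [-0.499, 0.502, -0.498, -0.501]
ft_force: [-0.4, -2.5, 5.2]
gripper_width: -0.0003
```

```bash
python3 st.py; python3 - <<'E'
from h import *
a=robot.read_camera("wrist");save(cv2.resize(a[150:420],(800,386)),"w4.png")
E
```

```text
t 7.07 chamber xyz mm [-42.72  62.16  22.03] rotfix(tool) [ 0.0003 -0.0004  0.0007] F [-0.4 -2.5  5.2]
```

View pics/w4.png

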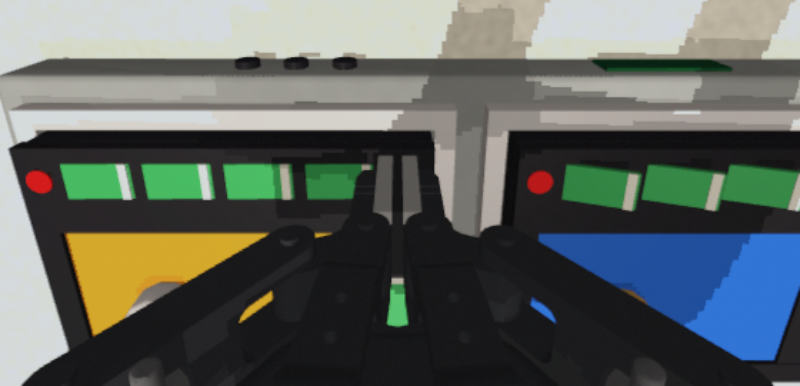

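Tabs 1–4 all lie flat, and the fingertips are at the corner. Next is the second leg along +x (−tool y).

step_arm([
  {"claw": 1, "travel": [0.1, -3, 0], "rotation": [0, 0, 0.001]},
  {"claw": 1, "travel": [0.1, -4, 0], "rotation": [0, 0, 0]},
  {"claw": 1, "travel": [0.2, -4, 0], "rotation": [0, 0, 0]},
  {"claw": 1, "travel": [0.2, -4, 0], "rotation": [0, 0, 0]},
  {"claw": 1, "travel": [0.2, -4, 0], "rotation": [0, 0, 0]},
  {"claw": 1, "travel": [0.2, -4, 0], "rotation": [0, 0, 0]},
])

```text
time: 7.62
tool_pos: [0.5283, -0.0045, 0.0521]
eef_rot: [0.494, -0.496, 0.503, 0.507]
ft_force: [-8.2, -1.3, 14.5]
gripper_width: 0.0004
```

```bash
python3 st.py
```

```text
t 7.62 chamber xyz mm [-27.62  64.93  22.05] rotfix(tool) [ 0.0013  0.0023 -0.0205] F [-8.2 -1.3 14.5]
```

step_arm([
  {"claw": 1, "travel": [-0.8, 0, -1.5], "rotation": [0.001, 0.002, -0.02]},
  {"claw": 1, "travel": [-0.3, -1, -1], "rotation": [0, 0, 0]},
])

```text
time: 7.78
tool_pos: [0.5278, -0.0055, 0.0521]
eef_rot: [0.498, -0.5, 0.499, 0.503]
ft_force: [-1.5, 1.5, 2.8]
gripper_width: -0.0001
```

```bash
python3 st.py
```

```text
t 7.78 chamber xyz mm [-28.07  63.96  22.09] rotfix(tool) [ 0.0004  0.0023 -0.0037] F [-1.5  1.5  2.8]
```

step_arm([
  {"claw": 1, "travel": [-0.7, -2, -0.8], "rotation": [0, 0.002, -0.004]},
  {"claw": 1, "travel": [-0.2, -4, -0.4], "rotation": [0, 0, 0]},
  {"claw": 1, "travel": [0, -4, -0.3], "rotation": [0, 0, -0.001]},
])

```text
time: 8.03
tool_pos: [0.5347, -0.0057, 0.052]
eef_rot: [0.497, -0.5, 0.499, 0.504]
ft_force: [-3.9, -0.2, 8.6]
gripper_width: -0.0002
```

```bash
python3 st.py
```

```text
t 8.03 chamber xyz mm [-21.19  63.69  21.99] rotfix(tool) [ 0.0005  0.002  -0.0057] F [-3.9 -0.2  8.6]
```

step_arm([
  {"claw": 1, "travel": [-0.6, -3, -1.2], "rotation": [0, 0.002, -0.006]},
  {"claw": 1, "travel": [-0.3, -4, -0.6], "rotation": [0, 0, -0.001]},
  {"claw": 1, "travel": [-0.3, -4, -0.3], "rotation": [0, 0, -0.001]},
  {"claw": 1, "travel": [-0.2, -4, -0.3], "rotation": [0, 0, -0.001]},
])

```text
time: 8.37
tool_pos: [0.5491, -0.0072, 0.0519]
eef_rot: [0.499, -0.501, 0.498, 0.502]
ft_force: [-1.6, 0.6, 2.6]
gripper_width: -0.0002
```

```bash
python3 st.py
```

```text
t 8.37 chamber xyz mm [-6.84 62.11 21.85] rotfix(tool) [0.0004 0.0013 0.0001] F [-1.6  0.6  2.6]
```

step_arm([
  {"claw": 1, "travel": [-0.3, -4, 0], "rotation": [0, 0.001, 0]},
  {"claw": 1, "travel": [-0.2, -4, 0], "rotation": [0, 0, -0.001]},
  {"claw": 1, "travel": [-0.2, -4, 0], "rotation": [0, 0, -0.001]},
  {"claw": 1, "travel": [-0.2, -4, 0], "rotation": [0, 0, -0.001]},
])

```text
time: 8.7
tool_pos: [0.5661, -0.007, 0.0521]
eef_rot: [-0.499, 0.502, -0.498, -0.501]
ft_force: [-0.8, -0.4, 1.7]
gripper_width: -0.0001
```

```bash
python3 st.py
```

```text
t 8.7 chamber xyz mm [10.14 62.22 22.14] rotfix(tool) [0.0002 0.0005 0.0013] F [-0.8 -0.4  1.7]
```

step_arm([
  {"claw": 1, "travel": [-0.1, -4, 0], "rotation": [0, 0, 0.001]},
  {"claw": 1, "travel": [0, -4, 0], "rotation": [0, 0, 0]},
  {"claw": 1, "travel": [0, -4, 0], "rotation": [0, 0, 0]},
  {"claw": 1, "travel": [0, -4, 0], "rotation": [0, 0, 0]},
])

```text
time: 9.03
tool_pos: [0.5843, -0.0069, 0.052]
eef_rot: [-0.499, 0.502, -0.498, -0.501]
ft_force: [-0.8, -0.4, 0.6]
gripper_width: 0.0
```

```bash
python3 st.py
```

```text
t 9.03 chamber xyz mm [28.37 62.22 21.96] rotfix(tool) [0.0001 0.0006 0.0012] F [-0.8 -0.4  0.6]
```

Now past the free end of tab 6. I lift straight up, then back off towards the robot for a look.

step_arm([
  {"claw": 1, "travel": [-6, 0, 0], "rotation": [0, 0, 0]},
  {"claw": 1, "travel": [-15, 0, 0], "rotation": [0, 0, 0]},
  {"claw": 1, "travel": [-30, 0, 0], "rotation": [0, 0, 0]},
  {"claw": 1, "travel": [-30, 0, 0], "rotation": [0, 0, 0]},
  {"claw": 1, "travel": [-25, 25, 0], "rotation": [0, 0, 0]},
  {"claw": 1, "travel": [-10, 35, 0], "rotation": [0, 0, 0]},
  {"claw": 1, "travel": [0, 35, 0], "rotation": [0, 0, 0]},
  {"claw": 1, "travel": [0, 35, 0], "rotation": [0, 0, 0]},
  {"claw": 1, "travel": [0, 35, 0], "rotation": [0, 0, 0]},
  {"claw": 1, "travel": [0, 0, 40], "rotation": [0, 0, 0]},
  {"claw": 1, "travel": [0, 0, 40], "rotation": [0, 0, 0]},
  {"claw": 1, "travel": [0, 0, 0], "rotation": [0, 0, 0]},
])

```text
time: 10.03
tool_pos: [0.4129, 0.0694, 0.176]
eef_rot: [0.503, -0.5, 0.5, 0.497]
ft_force: [0.3, 0.3, 0.1]
gripper_width: 0.0003
```

```bash
python3 st.py; python3 - <<'E'
from h import *
a=robot.read_camera("wrist");b=robot.read_camera("scene")
save(cv2.resize(a,(800,600)),"w5.png")
ms=robot.masks_of("scene","amber")[0]; v,u=np.nonzero(ms["region"])
o=b[max(v.min()-20,0):v.max()+20,max(u.min()-20,0):u.max()+20]; k=min(790/o.shape[1],590/o.shape[0])
save(cv2.resize(o,None,fx=k,fy=k),"s5.png")
E
```

```text
t 10.03 chamber xyz mm [-142.59  139.52  145.99] rotfix(tool) [-0.0123 -0.0009  0.0064] F [0.3 0.3 0.1]
```

View pics/w5.png

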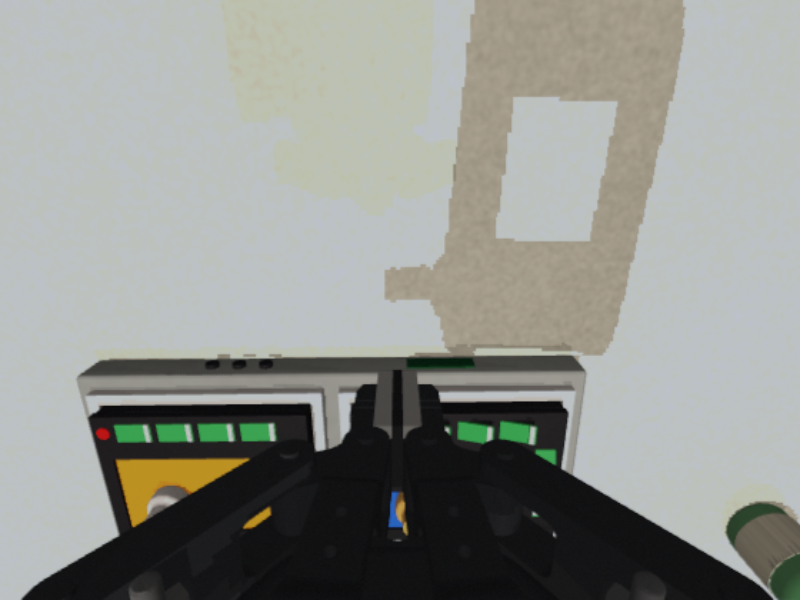

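View pics/s5.png

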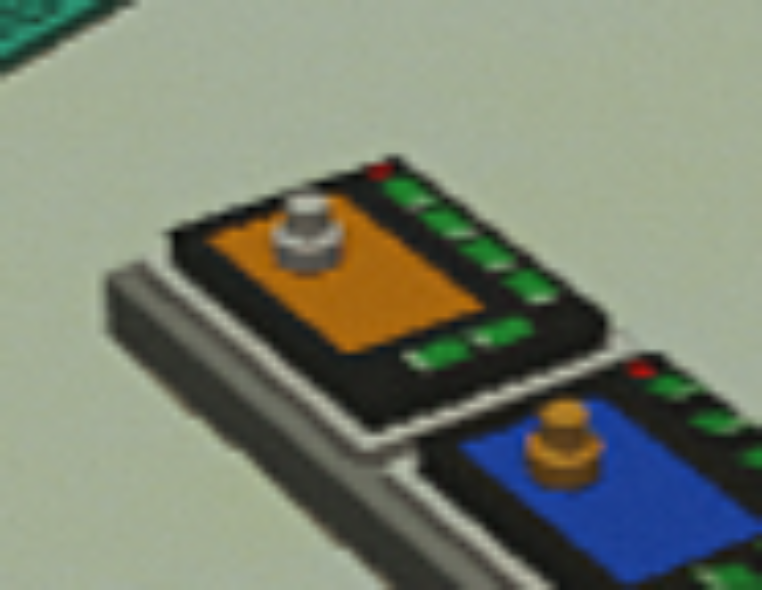

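Tabs 1–4 lie flat at (130–260, 433) in the wrist view, and tabs 5 and 6 look flat in the scene crop at (440–505, 335–355). I want one closer look at tabs 5 and 6.

step_arm([
  {"claw": 1, "travel": [-15, -10, -36], "rotation": [0, 0, 0]},
  {"claw": 1, "travel": [-15, -10, -36], "rotation": [0, 0, 0]},
  {"claw": 1, "travel": [-15, -10, -36], "rotation": [0, 0, 0]},
  {"claw": 1, "travel": [-15, -10, -36], "rotation": [0, 0, 0]},
  {"claw": 1, "travel": [0, -10, -36], "rotation": [0, 0, 0]},
  {"claw": 1, "travel": [0, 0, 0], "rotation": [0, 0, 0]},
  {"claw": 1, "travel": [0, 0, 0], "rotation": [0, 0, 0]},
])

```text
time: 10.77
tool_pos: [0.4645, -0.1294, 0.2393]
eef_rot: [0.501, -0.501, 0.502, 0.496]
ft_force: [0.4, -0.0, 0.7]
gripper_width: -0.0004
```

```bash
python3 st.py; python3 - <<'E'
from h import *
c=cam("wrist");a=robot.read_camera("wrist")
h=cv2.cvtColor(a,cv2.COLOR_RGB2HSV)
k=(abs(h[...,0].astype(int)-65)<20)&(h[...,1]>100)&(h[...,2]>60)
n,_,st,ce=cv2.connectedComponentsWithStats(k.astype(np.uint8))
for i in range(1,n):
    if st[i,4]>40: print("green",ce[i],st[i,4],(ray(c,ce[i],.0524)*1000).round(1))
u0,v0=proj(c,[.5563,-.0693,.052]).astype(int)
o=a[max(0,v0-75):v0+75,max(0,u0-100):u0+100];save(cv2.resize(o,None,fx=4,fy=4,interpolation=cv2.INTER_CUBIC),"w6.png")
E
```

```text
t 10.77 chamber xyz mm [-92.16 -59.54 209.31] rotfix(tool) [-0.0122 -0.0071  0.0044] F [ 0.4 -0.   0.7]
green [ 49.49330058 232.21013845] 4478 [ 516.8 -391.1   52.4]
green [475. 193.] 41 [472.6  82.3  52.4]
green [450.76515152 229.53787879] 264 [515.   63.4  52.4]
green [476.60357143 229.40357143] 280 [514.9  92.2  52.4]
green [503.06338028 229.1971831 ] 284 [514.8 121.7  52.4]
green [529.56293706 228.93006993] 286 [514.5 151.2  52.4]
green [289.56896552 230.05172414] 232 [ 515.  -117.8   52.4]
green [315.39473684 229.89473684] 228 [514.9 -88.6  52.4]
green [341.33809524 229.44285714] 210 [514.5 -59.4  52.4]
green [366.95774648 229.50704225] 213 [514.6 -30.6  52.4]
green [385.48543689 250.60679612] 206 [540.8  -7.1  52.4]
green [545.1277533  249.92951542] 227 [540.5 175.3  52.4]
green [538.61654135 272.79699248] 266 [570.  175.5  52.4]
green [383.20512821 272.95384615] 195 [569.9  -6.8  52.4]
```

View pics/w6.png

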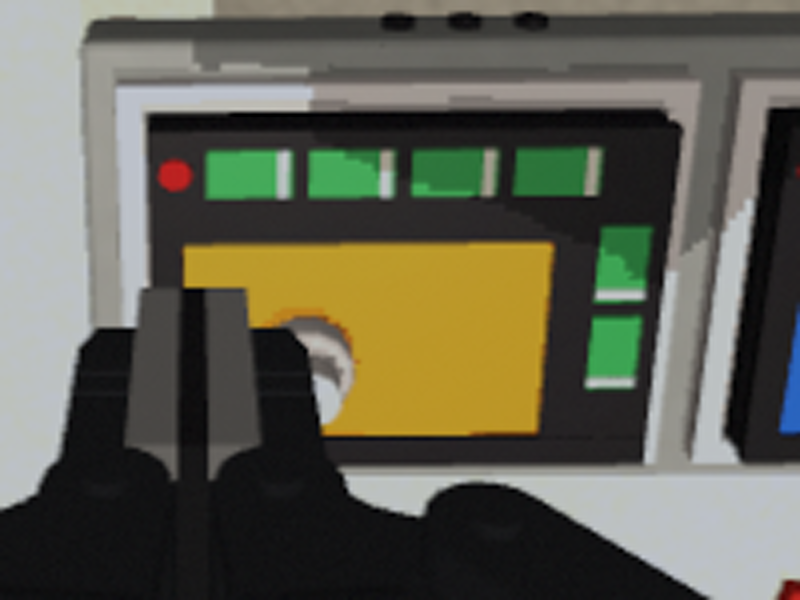

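All six tabs are flush: 1–4 at (245–555, 175), 5 and 6 at (622, 262) and (612, 350). The chamber and the weight on it are in place, and the arm is clear.

```bash
python3 -c "
from station import robot
print(robot.sign_off())"
```

```text
the job is handed in; nothing more can be done
None
```

All six tabs on the amber chamber are folded down, in order from the red dot round the corner to the end. I handed the job in at about 10.8 s of simulated time; `sign_off` gives no verdict.

- **How it was done:** I slid the shut fingertips along the row at frame height, 22–23 mm above the chamber underside. Readings were mostly 2–9 N.
- **One snag:** At the hinge of tab 5 the reported force rose to about 15 N upwards and 8 N along the travel, and the tool tilted 0.02 rad. That is under the 30 N limit. I eased off, levelled the tool and carried on at 1–9 N.
- **Last checks:** The final wrist view shows all six tabs flat. The chamber sits level in its bay with its weight standing on the window, and the tabs seen on the blue chamber still stand.
- **What I could not read directly:** Joint angles are not reported, so "level" is judged from the pictures. I did not measure the bystanders again; the arm passed well above them.

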